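# Refit the adjusting knob on its spring-loaded cross drive

### The job

The black adjusting knob has come off the small grey adjuster that is bolted to the bench. Pick it up, set it over the adjuster's centre pin and, pressing lightly (never with more than about 4 kg of force while it is not yet home), turn it slowly until its cross slot finds the steel blades and it drops home; then let go of it, sitting flat on the adjuster's round face. Leave the jar, the roller and the steel block where they are.

Things in the scene. Friction and masses are not known exactly. Their poses are not given: they have to be found in the camera images.
- knob: Loose round black knob, 42 mm diameter, 46 mm tall, 0.07 to 0.14 kg, upright on the bench. Origin: centre of its underside, z up. Underside: cavity 24 mm deep, 34 mm wide, with a cross slot: two slots 8.6 mm wide crossing on the axis along its x and y (same every quarter turn). Grasp across the diameter, in any direction, fingertips at least 8 mm above its underside.
- adjuster: Fixed grey housing bolted to the bench: foot 110 x 80 x 8 mm, body 78 x 74 mm up to 37 mm high, then a round aluminium boss, 62 mm diameter, whose flat top face is 45 mm above the bench. Origin: centre of its underside, x along the 110 mm foot, z up. A sprung steel cross drive with a centre pin rises from the face.
- adjuster_seat (a point): Centre of the flat round top face, on the drive's vertical axis, 45 mm above the bench. The knob is home when its underside's centre is here. A knob let go before the slot has found the blades stands 8 mm proud.
- adjuster_blades (a point): On the axis 8 mm above the face: top of the two crossed steel blades, each 6 mm thick, 28 mm long, unpressed. The drive is sprung: pressed, it sinks at most 6 mm (3 N at the start, 6 N at the end), then is solid. Blade angle about the vertical is unknown, new each time, unrelated to the housing's yaw. Its spindle turns only stiffly (0.15 N m), so a lightly pressed knob slides round on it.
- adjuster_pin_tip (a point): On the axis 21 mm above the face: tip of the centre pin, 10.4 mm diameter, cone over its top 5 mm, 13 mm from blade tops to tip. It centres the knob. The slots take the blades when within about 5 degrees, once per 90 degrees of turn; then the spring's push vanishes and the knob goes down freely the 8 mm to the face.
- terminal_jar: Bystander: jar with a screw lid, 55 mm diameter, 70 mm tall, loose; origin at the centre of its underside.
- spare_roller_1: Bystander: dark grey feed roller with a hole, 34 mm diameter, 18 mm tall, loose; origin at the centre of its underside.
- gauge_block: Bystander: ground steel block 40 x 30 x 20 mm, loose; origin at the centre of its underside.

How it is judged:
On the way, in this order (a step that is already met when the one before it is completed fails the run):
1. the knob is picked up clear of the bench (height (world z) of knob above 0.04 m), for 0.1 s.
2. the knob is home: within 2.5 mm of the drive's axis, flat, its underside within 2.5 mm of the round face (horizontal distance between knob and adjuster_seat below 0.0025 m and z of knob in the frame of adjuster_seat below 0.0025 m and angle between knob's own z axis and vertical below 0.07 rad), for 0.2 s.
At the end, for the whole second after the job is handed in: The knob sits on the adjuster, engaged on the cross drive: its underside is within 2.5 mm of the round face's height and within 2.5 mm of the drive's axis, it is upright within 4 degrees, at rest and let go (all of step 2 and z of knob in the frame of adjuster_seat above -0.0025 m and linear speed of knob below 0.01 m/s); the robot touches nothing.
It fails at once if the knob is pressed on the adjuster with more than 40 N while it is not home (its underside more than 4 mm above the round face) (contact force between knob and adjuster above 40 N and z of knob in the frame of adjuster_seat above 0.004 m).
It fails at once if the jar is moved by more than 30 mm (distance of terminal_jar from where it was at the start of the episode above 0.03 m).
It fails at once if the roller is moved by more than 30 mm (distance of spare_roller_1 from where it was at the start of the episode above 0.03 m).
It fails at once if the steel block is moved by more than 30 mm (distance of gauge_block from where it was at the start of the episode above 0.03 m).
It also fails if it takes over 51 s, if anything falls off the work surface, if the arm or the gripper's body presses on something with over 40 N, if the wrist force passes 120 N, or if a joint passes its speed limit or range.

### The arm

A 6-joint arm with a two-finger parallel gripper is mounted at the origin on the work surface; the furniture and walls round the work are solid. World frame = base frame: x ahead of the robot, y to its left, z up, the work surface at z = 0. Lengths are in m, angles in rad, forces in N, time in s.
With the tool pointing down it reaches from about 0.425 to 0.95 m from the base axis. Payload 3.5 kg.
Tool frame: the origin (TCP) lies on the centre line of the jaws, within the pads' length; the fingertips stand 17 mm ahead of it and the grasp point (between the pads) lies 2 mm behind it; z points along the fingers, y is the line along which they close (so a half turn about z gives the same grasp; the last joint's range is limited). The gripper opens to 85 mm and grips with 20 to 120 N. Pads are 22 mm wide; open, the fingers measure 114 mm over their backs; the gripper's body (76 mm by 85 mm) begins 54 mm behind the grasp point. The pads swing forward as they close: fully open they stand 13 mm farther back than shut.
Start: joints at [-1.311, 0.286, 1.577, -0, 1.279, -0.15], TCP at [0.269, -0.619, 0.248] pointing down, gripper open.
Joint ranges: [-2.77, 2.77], [-0.9, 2.22], [0.21, 2.48], [-1.53, 4.67], [0.24, 2.81], [-2.84, 2.84]. Speed limits (rad/s): [2.79, 2.79, 3.14, 3.14, 3.14, 3.14].

### API

Orientations are given as a unit quaternion [x, y, z, w].
In Python, from plant import ctrl gives the robot as it stands. The module is installed in compiled form; this text tells all that it offers.
- The arm moves only by the tool drive_tool, never from a script. Its argument "moves" is a list of rows, each a list of 3 entries, a list of its own where there are three numbers: the turn, a rotation vector about the tool's x, y, z in rad, then the shift along the tool's x, y, z in m, then the finger opening in m, from 0 to 0.0854. A call has 1 to 5 rows; each row shifts and turns the commanded pose from where the row before left it, along the tool's axes as they then stand; what a row does not reach is not made up. A row lasts 1/8 s, in which the tool goes at most 62.5 mm and 10.7 degrees, less where a joint would pass 70% of its speed; a pose out of reach is approached as far as the arm can. A call with a gripper value outside its range is refused whole. The fingers move at their own pace and stop on an object; "grip_force" is the grip in N (left out, the last holds). Time passes only in rows, so rows that do not move let the fingers close. It gives the time, the measured TCP pose, the force, the opening and the grip force at its end, in the units of the state.
- ctrl.get_state(): the state, without advancing time (a new reading comes with each control period).
- ctrl.read_camera(name): name is "scene" or "top" or "wrist"; returns a dict with "image" (480x640x3 uint8, red, green, blue), "fx", "fy", "cx", "cy" (pixels), "R" (3x3) and "t" (3): a world point X has camera coordinates R X + t. Camera axes: x right, y down, z forward; pixel columns grow to the right and rows downward; lengths in m; the calibration is good to about 2 mm. A picture is of the moment at which its call begins. There is no depth.
- ctrl.sign_off(): hands the job in; it is judged then, once.
The state is a dict: "time": time; "qpos": joint angles; "dq": joint speeds; "joint_efforts": joint torques, N m; "eef_pos": TCP position; "tcp_rot": TCP orientation; "contact_force": force on the tool from outside, world axes, zero at the start; "wrist_torque": the same for the moment, N m; "opening": opening from 0.0 (shut) to 1.0 (fully open); "finger_force": force on a finger pad.
Only numpy, scipy, OpenCV 4.12 (cv2) and the standard library are available. Lean on these libraries where they do the work, as an engineer would, in place of code of your own. Each camera call takes 0.05 s, during which the arm holds its last target. There are 200 camera calls.

## Working session

There is one attempt and no reset: what is moved stays moved. The work goes in short steps, Python scripts to look and compute and a tool call to move; the robot and the scene stay as the last step left them, time stands still between calls to the robot, and variables do not carry over. Pictures are saved under pics/ and viewed, at most 10 in all, crops included, and the job is handed in when it is done.

Besides the shell and the picture viewer there is one more tool, called after "Emit:" as name(argument=value, ...) on one line, values as JSON. drive_tool: Moves the arm, as the interface text tells. Its arguments: {"type":"object","properties":{"moves":{"type":"array","items":{"type":"array"}},"grip_force":{"type":"number"}},"required":["moves"]}

```bash
mkdir -p pics; cat > h.py <<'E'
import numpy as np, cv2
from plant import ctrl
def snap(n,f):
    c=ctrl.read_camera(n); cv2.imwrite(f"pics/{f}.png",c["image"][:,:,::-1]); 
    np.savez(f"pics/{f}.npz",**c); return c
def ray(c,u,v,z):
    R=np.array(c["R"]);t=np.array(c["t"]); o=-R.T@t
    d=R.T@np.array([(u-c["cx"])/c["fx"],(v-c["cy"])/c["fy"],1]); return o+d*(z-o[2])/d[2]
def proj(c,X):
    p=np.array(c["R"])@np.array(X)+np.array(c["t"]); return c["fx"]*p[0]/p[2]+c["cx"],c["fy"]*p[1]/p[2]+c["cy"]
E
python3 - <<'E'
from h import *
for n in("top","scene"):
    c=snap(n,n+"0"); print(n,c["fx"],-np.array(c["R"]).T@c["t"])
s=ctrl.get_state(); print(s)
E
```

```text
top 477.2626657286518 [ 0.55826504 -0.16197652  0.90351392]
scene 607.3966376113823 [0.09975054 0.45628755 0.92870045]
{'time': 0.1, 'qpos': array([-1.31099627e+00,  2.87114326e-01,  1.57805660e+00, -9.06190490e-06,
        1.27862273e+00, -1.49983334e-01]), 'dq': array([ 0.00020917, -0.00170215, -0.00334799, -0.0008782 , -0.00177143,
       -0.00103239]), 'joint_efforts': array([ 5.20852336e-04, -4.07298589e+01, -2.93698937e+01, -1.36646822e-04,
        3.45666478e-03,  3.80218694e-06]), 'eef_pos': array([ 0.26881379, -0.61853882,  0.24704656]), 'tcp_rot': array([ 9.79082167e-01,  2.03462279e-01, -6.47272583e-05, -1.09860364e-03]), 'contact_force': array([-0.1417304 ,  0.05781714, -0.15497262]), 'wrist_torque': array([-0.03477317, -0.01461087, -0.05183636]), 'finger_force': 0.0, 'opening': 0.9960953669055608}
```

View pics/top0.png

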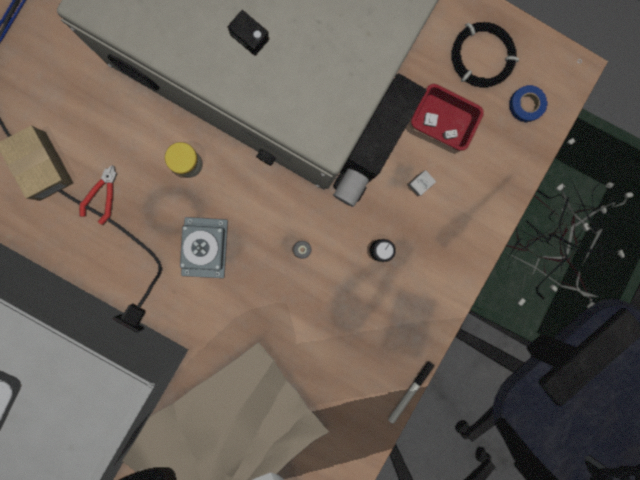

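View pics/scene0.png

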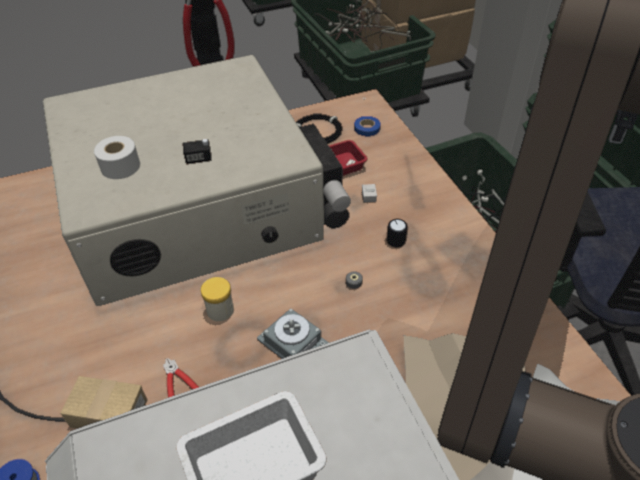

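The top view shows the knob at about (383,250), the adjuster at (201,247), the roller at (302,249), the jar at (182,158) and the block at (422,183). The scene view shows the knob top at about (397,226) and the adjuster face at (292,327).

```bash
python3 - <<'E'
from h import *
T=dict(np.load("pics/top0.npz"));S=dict(np.load("pics/scene0.npz"))
def blob(c,u,v,r,f):
    g=cv2.cvtColor(c["image"],cv2.COLOR_RGB2GRAY); w=g[v-r:v+r+1,u-r:u+r+1]
    m=f(w).astype(np.uint8); m=cv2.morphologyEx(m,cv2.MORPH_CLOSE,np.ones((5,5)))
    n,l,s,ce=cv2.connectedComponentsWithStats(m); i=1+s[1:,4].argmax(); 
    cs=cv2.findContours((l==i).astype(np.uint8),0,1)[0][0]
    (a,b),rr=cv2.minEnclosingCircle(cs); print(s[i],ce[i]+[u-r,v-r],(a+u-r,b+v-r,rr)); return ce[i]+[u-r,v-r]
k=blob(T,383,250,22,lambda w:w<60); print("knob",ray(T,*k,.03),ray(T,*k,.046))
a=blob(T,201,247,19,lambda w:w>150); print("adj",ray(T,*a,.045))
a2=blob(S,292,327,19,lambda w:w>150); print("adj S",ray(S,*a2,.045))
b=blob(S,397,232,22,lambda w:w<60); print("knob S",ray(S,*b,.03),ray(S,397,226,.046))
print("roller",ray(T,302,249,.018),"jar",ray(T,182,158,.07),"block",ray(T,422,183,.02))
def crop(c,u,v,r): return cv2.resize(c["image"][v-r:v+r,u-r:u+r,::-1],(390,390),interpolation=2)
cv2.imwrite("pics/cr.png",np.hstack([crop(T,383,250,25),crop(T,201,247,30)]))
E
```

```text
[  8  11  26  23 200] [377.865 249.35 ] (381.5, 250.5, 12.980854988098145)
knob [ 0.54660902 -0.32056734  0.03      ] [ 0.54682252 -0.31766246  0.046     ]
[  0   3  36  36 750] [199.42133333 247.67466667] (199.03521156311035, 248.28169059753418, 18.156587600708008)
adj [0.55092598 0.002344   0.045     ]
[  0   0  36  35 727] [290.17193948 326.06740028] (289.0, 322.0, 21.260391235351562)
adj S [0.5523731 0.0013606 0.045    ]
[ 11  15  21  23 319] [395.91222571 237.40752351] (397.0, 234.57500076293945, 13.140900611877441)
knob S [ 0.5329367  -0.30926858  0.03      ] [ 0.54162872 -0.32421183  0.046     ]
roller [ 0.54759779 -0.18116051  0.018     ] jar [0.7068515  0.02789182 0.07      ] block [ 0.67049815 -0.40642451  0.02      ]
```

View pics/cr.png

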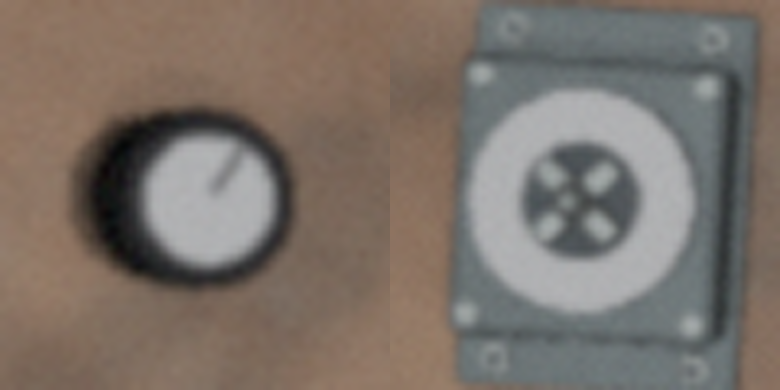

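The crop shows the knob's cap centred at full-image (384.9,250.4), with its index line at about -31° in world. The adjuster's centre is at (200.2,247.6), with its blades at about 42° (mod 90).

```bash
cat >> h.py <<'E'
from scipy.spatial.transform import Rotation as Ro
def delta(X):
    s=ctrl.get_state(); R=Ro.from_quat(s["tcp_rot"]); 
    print("t",round(s["time"],2),"pos",s["eef_pos"].round(4),"shift(mm)",(R.inv().apply(np.array(X)-s["eef_pos"])*1000).round(1),"tool x yaw",np.degrees(np.arctan2(*R.as_matrix()[1::-1,0])).round(1),"z",R.as_matrix()[:,2].round(4),"F",s["contact_force"].round(1),"open",s["opening"].round(3),"q6",s["qpos"][5].round(2))
E
python3 - <<'E'
from h import *
T=dict(np.load("pics/top0.npz"))
k=ray(T,384.9,250.4,.046);print(k,ray(T,200.2,247.6,.045)); k[2]=.16
delta(k)
E
```

```text
[ 0.54487984 -0.33045131  0.046     ] [0.55105439 0.00096721 0.045     ]Traceback (most recent call last):
  File "<stdin>", line 4, in <module>
  File "h.py", line 14, in delta
    print("t",round(s["time"],2),"pos",s["eef_pos"].round(4),"shift(mm)",(R.inv().apply(np.array(X)-s["eef_pos"])*1000).round(1),"tool x yaw",np.degrees(np.arctan2(*R.as_matrix()[1::-1,0])).round(1),"z",R.as_matrix()[:,2].round(4),"F",s["contact_force"].round(1),"open",s["opening"].round(3),"q6",s["qpos"][5].round(2))
                                                                                                                                                                                                                                                                              ^^^^^^^^^^^^^^^^^^
AttributeError: 'float' object has no attribute 'round'
```

Emit:
drive_tool(moves=[[[0, 0, 0], [0.05, -0.021, 0.006], 0.085], [[0, 0, 0], [0.05, -0.021, 0.006], 0.085], [[0, 0, 0], [0.05, -0.021, 0.006], 0.085], [[0, 0, 0], [0.05, -0.021, 0.006], 0.085]])

```text
time: 0.6
eef_pos: [0.4197, -0.4608, 0.2235]
tcp_rot: [0.979, 0.203, -0.0, -0.0]
contact_force: [0.2, -0.3, -0.5]
opening: 0.995
finger_force: 0.0
```

Emit:
drive_tool(moves=[[[0, 0, 0], [0.05, -0.021, 0.006], 0.085], [[0, 0, 0], [0.05, -0.021, 0.006], 0.085], [[0, 0, 0], [0.05, -0.021, 0.006], 0.085], [[0, 0, 0], [0.01, -0.006, 0.005], 0.085], [[0, 0, 0], [0, 0, 0], 0.085]])

```text
time: 1.23
eef_pos: [0.5379, -0.3346, 0.2002]
tcp_rot: [0.979, 0.204, -0.001, -0.001]
contact_force: [0.2, -0.2, 0.6]
opening: 1.0
finger_force: 0.0
```

```bash
sed -i 's/s\["opening"\].round(3)/round(s["opening"],3)/' h.py; python3 - <<'E'
from h import *
c=snap("wrist","w1"); delta([.545,-.330,.16]); print(proj(c,[.545,-.330,.046]), c["fx"],-np.array(c["R"]).T@c["t"])
E
```

```text
t 1.27 pos [ 0.5376 -0.3356  0.2007] shift(mm) [ 9.1 -2.2 40.7] tool x yaw 23.5 z [-1.3e-03  2.0e-04 -1.0e+00] F [ 0.  -0.3  0.5] open 0.994 q6 0.44
(np.float64(314.5304097731768), np.float64(213.92883739305515)) 343.3783286632965 [ 0.60968522 -0.30437818  0.32546364]
```

View pics/w1.png

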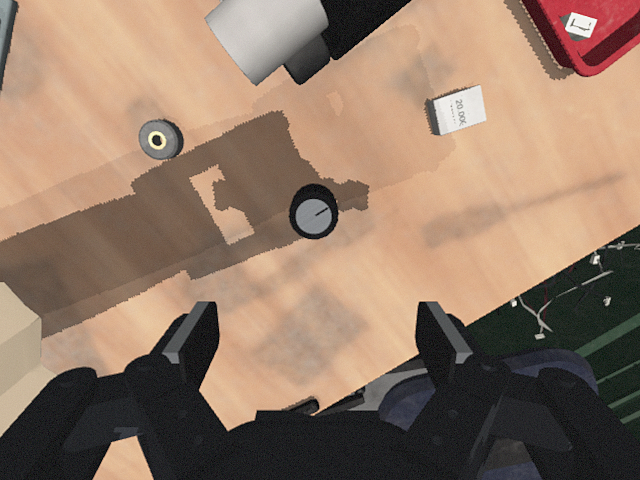

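The wrist view shows the knob cap at about (313,216), 2 px from the prediction. I'll refine the centre and index line by fitting.

```bash
python3 - <<'E'
from h import *
c=dict(np.load("pics/w1.npz")); g=cv2.cvtColor(c["image"],cv2.COLOR_RGB2GRAY)
m=(g>110).astype(np.uint8); n,l=cv2.connectedComponents(m); 
b=(l==l[222,310]).astype(np.uint8); ct=cv2.findContours(b,0,1)[0][0]; h=cv2.convexHull(ct)
e=cv2.fitEllipse(h); print(b.sum(),e); k=ray(c,*e[0],.046); print(k)
f=cv2.erode(cv2.fillConvexPoly(np.zeros_like(b),h,1),np.ones((5,5)))
v,u=np.nonzero(f*(g<90)); print(len(u)); P=np.array([ray(c,x,y,.046) for x,y in zip(u,v)])[:,:2]
d=P.mean(0)-k[:2]; q=np.linalg.svd(P-P.mean(0))[2][0]; print("index",np.degrees(np.arctan2(*d[::-1])),np.degrees(np.arctan2(*q[::-1])))
k[2]=.030; delta(k)
# blades in top view
T=dict(np.load("pics/top0.npz")); g=cv2.cvtColor(T["image"],cv2.COLOR_RGB2GRAY)
A=[ray(T,171+x/6.5,217+y/6.5,.053)[:2] for x,y in((550-390,172),(600-390,228),(600-390,176),(550-390,226))]
for i,j in((0,1),(2,3)): d=A[j]-A[i]; print("blade",np.degrees(np.arctan2(d[1],d[0]))%90)
E
```

```text
925 ((313.03668212890625, 215.88748168945312), (34.32041549682617, 35.199317932128906), 95.1590347290039)
[ 0.54295083 -0.32952345  0.046     ]
21
index -36.03031077058984 146.02306044684198
t 1.27 pos [ 0.5376 -0.3356  0.2007] shift(mm) [  7.6  -3.3 170.7] tool x yaw 23.5 z [-1.3e-03  2.0e-04 -1.0e+00] F [ 0.  -0.3  0.5] open 0.994 q6 0.44
blade 41.521181710571966
blade 45.19013466947101
```

Emit:
drive_tool(moves=[[[0, 0, 0], [0.0076, -0.0033, 0.04], 0.085], [[0, 0, 0], [0, 0, 0.055], 0.085], [[0, 0, 0], [0, 0, 0.045], 0.085], [[0, 0, 0], [0, 0, 0.0287], 0.085], [[0, 0, 0], [0, 0, 0], 0.085]], grip_force=40)

```text
time: 1.9
eef_pos: [0.5411, -0.3295, 0.0298]
tcp_rot: [0.979, 0.202, -0.002, -0.002]
contact_force: [-0.9, -0.2, -0.0]
opening: 0.993
finger_force: 0.0
```

```bash
python3 - <<'E'
from h import *
delta([.5430,-.3295,.032])
E
```

```text
t 1.9 pos [ 0.5411 -0.3295  0.0298] shift(mm) [ 1.8  0.7 -2.2] tool x yaw 23.3 z [-0.0048  0.0038 -1.    ] F [-0.9 -0.2 -0. ] open 0.993 q6 0.46
```

Emit:
drive_tool(moves=[[[0, 0, 0], [0.001, 0.0005, -0.001], 0.03], [[0, 0, 0], [0, 0, 0], 0.03], [[0, 0, 0], [0, 0, 0], 0.03], [[0, 0, 0], [0, 0, 0], 0.03], [[0, 0, 0], [0, 0, 0], 0.03]], grip_force=40)

```text
time: 2.52
eef_pos: [0.5461, -0.3304, 0.0362]
tcp_rot: [0.979, 0.204, 0.001, 0.002]
contact_force: [-1.0, -0.1, 6.0]
opening: 0.478
finger_force: 40.8
```

```bash
python3 - <<'E'
from h import *
delta([.5430,-.3295,.032]); print(ctrl.get_state()["finger_force"])
E
```

```text
t 2.52 pos [ 0.5461 -0.3304  0.0362] shift(mm) [-2.5 -2.1  4.2] tool x yaw 23.5 z [ 0.0026 -0.0027 -1.    ] F [-1.  -0.1  6. ] open 0.478 q6 0.46
40.83776255552948
```

Emit:
drive_tool(moves=[[[0, 0, 0], [0, 0, -0.02], 0.03], [[0, 0, 0], [0, 0, -0.04], 0.03], [[0, 0, 0], [0, 0, -0.04], 0.03], [[0, 0, 0], [0, 0, -0.02], 0.03], [[0, 0, 0], [0.0, 0, 0], 0.03]])

```text
time: 3.15
eef_pos: [0.5457, -0.3299, 0.1558]
tcp_rot: [0.979, 0.204, 0.001, 0.002]
contact_force: [-1.1, -0.5, -1.5]
opening: 0.48
finger_force: 40.7
```

Emit:
drive_tool(moves=[[[0, 0, 0], [0.01, -0.023, 0], 0.03], [[0, 0, 0], [0.02, -0.044, 0], 0.03], [[0, 0, 0], [0.02, -0.044, 0], 0.03], [[0, 0, 0], [0.02, -0.044, 0], 0.03], [[0, 0, 0], [0.02, -0.044, 0], 0.03]])

```text
time: 3.78
eef_pos: [0.5463, -0.1077, 0.151]
tcp_rot: [0.979, 0.204, -0.002, -0.002]
contact_force: [0.7, 0.4, -0.3]
opening: 0.475
finger_force: 40.8
```

Emit:
drive_tool(moves=[[[0, 0, 0], [0.02, -0.044, 0], 0.03], [[0, 0, 0], [0.015, -0.034, 0], 0.03], [[0, 0, 0], [0.009, -0.02, 0], 0.03], [[0, 0, 0], [0, 0, 0], 0.03], [[0, 0, 0], [0, 0, 0], 0.03]])

```text
time: 4.4
eef_pos: [0.5485, -0.0033, 0.1523]
tcp_rot: [0.979, 0.204, -0.001, -0.0]
contact_force: [-0.2, 0.1, -0.9]
opening: 0.476
finger_force: 40.8
```

```bash
python3 - <<'E'
from h import *
w=snap("wrist","w2"); t=snap("top","t2");snap("scene","s2")
delta([.551,.001,.15])
i=lambda c:c["image"][:,:,::-1]
u,v=map(int,proj(t,[.551,.001,.06])); a=cv2.resize(i(t)[v-50:v+50,u-50:u+50],(400,400))
s=dict(np.load("pics/s2.npz"));u,v=map(int,proj(s,[.551,.001,.06])); b=cv2.resize(i(s)[v-70:v+30,u-50:u+50],(400,400))
cv2.imwrite("pics/m2.png",np.hstack([a,b]))
E
```

```text
t 4.55 pos [ 0.5493 -0.0042  0.1531] shift(mm) [ 3.7 -4.1  3.1] tool x yaw 23.4 z [-8.e-04  1.e-04 -1.e+00] F [-0.6  0.4 -1.4] open 0.479 q6 0.97
```

View pics/w2.png

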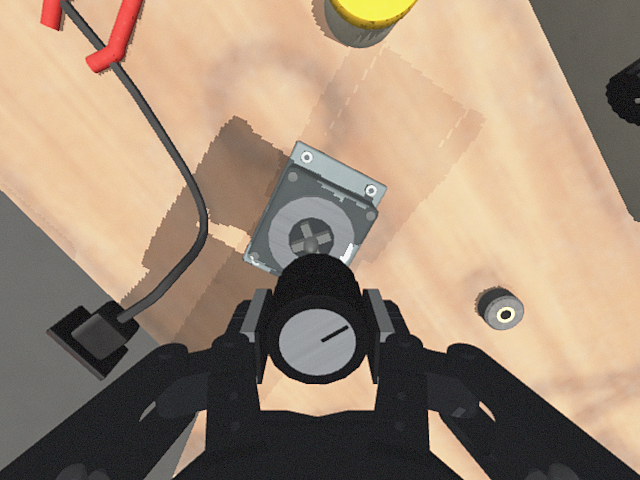

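View pics/m2.png

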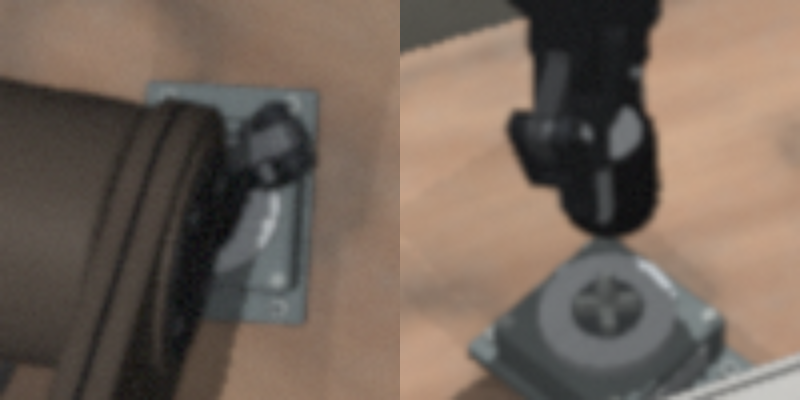

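The wrist view shows the cap at (317,341), the boss face centred near (312,237), the pin tip at about (310,245), and a blade arm pointing to (307,224). The scene crop shows the knob held upright over the whole visible boss.

```bash
python3 - <<'E'
from h import *
from scipy.optimize import least_squares
c=dict(np.load("pics/w2.npz")); s=dict(np.load("pics/s2.npz")); zt=.153-.036+.046
g=cv2.cvtColor(c["image"],cv2.COLOR_RGB2GRAY)
n,l=cv2.connectedComponents((g>90).astype(np.uint8)); b=(l==l[350,300]).astype(np.uint8)
e=cv2.fitEllipse(cv2.convexHull(cv2.findContours(b,0,1)[0][0])); print("cap",b.sum(),e); k=ray(c,*e[0],zt); print(k)
def ring(c,u0,v0,n=72,lo=15,hi=60):   # radial strongest edge in world, on plane z=.045
    g=cv2.GaussianBlur(cv2.cvtColor(c["image"],cv2.COLOR_RGB2GRAY),(3,3),0).astype(float)
    o=ray(c,u0,v0,.045); P=[]
    for a in np.linspace(0,2*np.pi,n,endpoint=False):
        r=np.arange(.024,.038,.0004); p=np.array([proj(c,o+x*np.array([np.cos(a),np.sin(a),0])) for x in r])
        v=cv2.remap(g.astype(np.float32),p[:,0].astype(np.float32)[None],p[:,1].astype(np.float32)[None],1)[0]
        d=v[4:]-v[:-4]; i=d.argmin()
        if d[i]<-12: P.append((o+r[i+2]*np.array([np.cos(a),np.sin(a),0]))[:2])
    P=np.array(P); f=least_squares(lambda q:np.hypot(*(P-q).T)-.031,o[:2],loss="soft_l1",f_scale=.0007)
    print("ring",len(P),f.x,np.median(abs(f.fun))); return f.x
ring(c,312,237); ring(s,*proj(s,[.551,.001,.045])); ring(dict(np.load("pics/top0.npz")),200.2,247.6)
T=np.array(ctrl.get_state()["eef_pos"]);print(T)
# index line & blades
h=cv2.convexHull(cv2.findContours(b,0,1)[0][0]); f=cv2.erode(cv2.fillConvexPoly(np.zeros_like(b),h,1),np.ones((7,7)))
v,u=np.nonzero(f*(g<70)); P=np.array([ray(c,x,y,zt) for x,y in zip(u,v)])[:,:2]; q=np.linalg.svd(P-P.mean(0))[2][0]; print("index",len(u),np.degrees(np.arctan2(*q[::-1]))%180)
cv2.imwrite("pics/bl.png",cv2.resize(c["image"][205:275,270:350,::-1],(800,700))[:600])
E
```

```text
cap 3930 ((316.93487548828125, 341.6653747558594), (66.57616424560547, 76.92090606689453), 89.84176635742188)
[ 0.54736415 -0.00467964  0.163     ]
ring 56 [5.48246226e-01 4.65711366e-04] 0.0003838662400184028
ring 19 [0.5485134  0.00234414] 0.00045910436181823
ring 72 [0.55142586 0.00157742] 0.0005115189260856811
[ 0.54926475 -0.00422559  0.15314996]
index 94 146.86466848621404
```

View pics/bl.png

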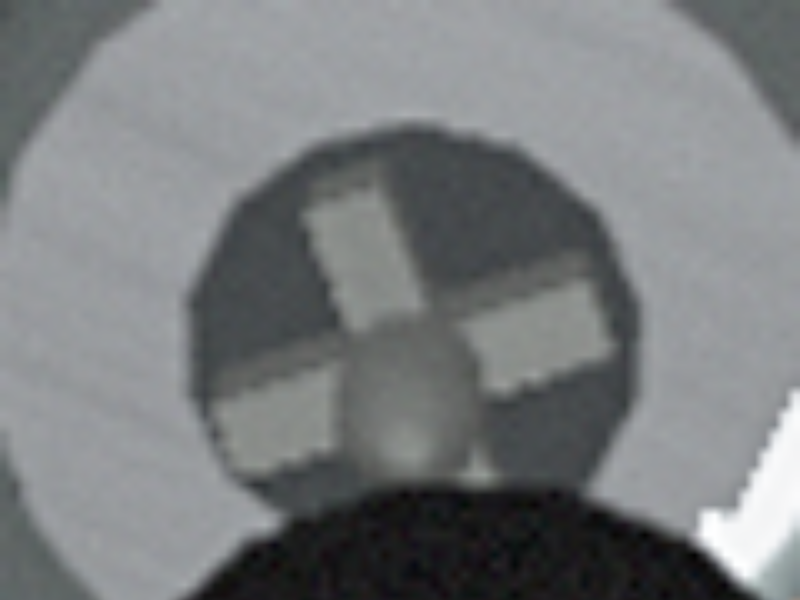

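The blade crop gives tip middles at full-image (292.8,249.2) and (330.0,236.5).

```bash
python3 - <<'E'
from h import *
c=dict(np.load("pics/w2.npz"))
a,b=ray(c,292.8,249.2,.053),ray(c,330,236.5,.053); d=b-a; print((a+b)/2,np.linalg.norm(d),np.degrees(np.arctan2(d[1],d[0]))%90)
print("pin tip",ray(c,311.3,249,.066))
delta([.5493+.0010,-.0042+.0052,.12])
E
```

```text
[5.48531514e-01 1.84355869e-04 5.30000000e-02] 0.02735655794669461 43.30853285422399
pin tip [5.48815549e-01 6.31468946e-05 6.60000000e-02]
t 4.55 pos [ 0.5493 -0.0042  0.1531] shift(mm) [ 3.1 -4.4 33.1] tool x yaw 23.4 z [-8.e-04  1.e-04 -1.e+00] F [-0.6  0.4 -1.4] open 0.479 q6 0.97
```

Emit:
drive_tool(moves=[[[0, 0, 0.119], [0.0029, -0.0042, 0], 0.03], [[0, 0, 0.119], [0, 0, 0.01], 0.03], [[0, 0, 0], [0, 0, 0.018], 0.03], [[0, 0, 0], [0, 0, 0.015], 0.03], [[0, 0, 0], [0, 0, 0], 0.03]])

```text
time: 5.18
eef_pos: [0.549, 0.0015, 0.1082]
tcp_rot: [0.996, 0.086, -0.002, -0.001]
contact_force: [0.1, 0.1, -1.8]
opening: 0.477
finger_force: 40.8
```

```bash
python3 - <<'E'
from h import *
c=snap("wrist","w3"); delta([.5503,.0008,.081])
zt=ctrl.get_state()["eef_pos"][2]+.010
g=cv2.cvtColor(c["image"],cv2.COLOR_RGB2GRAY)
n,l=cv2.connectedComponents((g>90).astype(np.uint8)); b=(l==l[350,300]).astype(np.uint8); h=cv2.convexHull(cv2.findContours(b,0,1)[0][0])
e=cv2.fitEllipse(h); print("cap",b.sum(),e,ray(c,*e[0],zt),"want .5484 .0003")
f=cv2.erode(cv2.fillConvexPoly(np.zeros_like(b),h,1),np.ones((7,7)))
v,u=np.nonzero(f*(g<70)); P=np.array([ray(c,x,y,zt) for x,y in zip(u,v)])[:,:2]; q=np.linalg.svd(P-P.mean(0))[2][0]; print("index",len(u),np.degrees(np.arctan2(*q[::-1]))%90)
E
```

```text
t 5.22 pos [0.5498 0.0014 0.1094] shift(mm) [ 0.4  0.7 28.4] tool x yaw 9.9 z [-2.4e-03  4.0e-04 -1.0e+00] F [-0.2 -0.4 -0.5] open 0.482 q6 1.22
cap 3925 ((316.9283142089844, 341.6936950683594), (66.54718017578125, 76.8326644897461), 90.04859924316406) [5.48078374e-01 3.07008835e-04 1.19404999e-01] want .5484 .0003
index 94 42.89916261420416
```

Emit:
drive_tool(moves=[[[0, 0, 0], [0, 0, 0.006], 0.03], [[0, 0, 0], [0, 0, 0.006], 0.03], [[0, 0, 0], [0, 0, 0.003], 0.03], [[0, 0, 0], [0, 0, 0], 0.03], [[0, 0, 0], [0, 0, 0], 0.03]])

```text
time: 5.85
eef_pos: [0.5507, 0.0015, 0.0958]
tcp_rot: [0.996, 0.086, 0.0, 0.0]
contact_force: [0.6, -0.2, -0.8]
opening: 0.48
finger_force: 40.8
```

Emit:
drive_tool(moves=[[[0, 0, 0], [0, 0, 0.003], 0.03], [[0, 0, 0], [0, 0, 0.003], 0.03], [[0, 0, 0], [0, 0, 0.002], 0.03], [[0, 0, 0], [0, 0, 0], 0.03], [[0, 0, 0], [0, 0, 0], 0.03]])

```text
time: 6.48
eef_pos: [0.5506, 0.0015, 0.0876]
tcp_rot: [0.996, 0.086, 0.0, 0.0]
contact_force: [-0.0, 0.4, -0.9]
opening: 0.48
finger_force: 40.8
```

Emit:
drive_tool(moves=[[[0, 0, 0], [0, 0, 0.002], 0.03], [[0, 0, 0], [0, 0, 0.002], 0.03], [[0, 0, 0], [0, 0, 0.001], 0.03], [[0, 0, 0], [0, 0, 0], 0.03], [[0, 0, 0], [0, 0, 0], 0.03]])

```text
time: 7.1
eef_pos: [0.5506, 0.0015, 0.0827]
tcp_rot: [0.996, 0.086, 0.0, 0.0]
contact_force: [0.1, -0.1, -0.7]
opening: 0.475
finger_force: 40.8
```

No spring force has built up, so the slots have engaged. I'll go down to the face.

Emit:
drive_tool(moves=[[[0, 0, 0], [0, 0, 0.001], 0.03], [[0, 0, 0], [0, 0, 0.0007], 0.03], [[0, 0, 0], [0, 0, 0.0007], 0.03], [[0, 0, 0], [0, 0, 0], 0.03], [[0, 0, 0], [0, 0, 0], 0.03]])

```text
time: 7.72
eef_pos: [0.5506, 0.0015, 0.0812]
tcp_rot: [0.996, 0.086, -0.0, 0.0]
contact_force: [-3.8, 1.2, 5.7]
opening: 0.483
finger_force: 41.4
```

Contact came at the predicted home height (TCP 0.081). Next I release and check.

Emit:
drive_tool(moves=[[[0, 0, 0], [0, 0, 0], 0.045], [[0, 0, 0], [0, 0, 0], 0.06], [[0, 0, 0], [0, 0, 0], 0.085], [[0, 0, 0], [0, 0, 0], 0.085], [[0, 0, 0], [0, 0, 0], 0.085]])

```text
time: 8.35
eef_pos: [0.5505, 0.0015, 0.0802]
tcp_rot: [0.996, 0.086, -0.0, -0.0]
contact_force: [0.6, -0.7, 0.7]
opening: 0.996
finger_force: 0.0
```

Emit:
drive_tool(moves=[[[0, 0, 0], [0, 0, -0.02], 0.085], [[0, 0, 0], [0, 0, -0.04], 0.085], [[0, 0, 0], [0, 0, -0.05], 0.085], [[0, 0, 0], [0, 0, 0], 0.085], [[0, 0, 0], [0, 0, 0], 0.085]])

```text
time: 8.98
eef_pos: [0.5502, 0.0015, 0.1899]
tcp_rot: [0.996, 0.086, -0.0, -0.0]
contact_force: [0.4, -0.2, -0.6]
opening: 0.989
finger_force: 0.0
```

```bash
python3 - <<'E'
from h import *
c=snap("wrist","w4"); s=snap("scene","s4"); delta([.5506,.0015,.2])
u,v=map(int,proj(s,[.551,.001,.06])); b=cv2.resize(s["image"][v-40:v+40,u-40:u+40,::-1],(400,400))
u,v=map(int,proj(c,[.5484,.0003,.07])); a=cv2.resize(c["image"][v-60:v+60,u-60:u+60,::-1],(400,400))
cv2.imwrite("pics/m4.png",np.hstack([a,b]))
g=cv2.cvtColor(c["image"],cv2.COLOR_RGB2GRAY); w=np.zeros_like(g); w[v-30:v+30,u-30:u+30]=1
n,l,st,ce=cv2.connectedComponentsWithStats(((g>90)*w).astype(np.uint8)); L=l[v+6,u-6]; print(st[L])
e=cv2.fitEllipse(cv2.convexHull(cv2.findContours((l==L).astype(np.uint8),0,1)[0][0])); print(e)
for z in(.091,.099): print(z,ray(c,*e[0],z))
gs=cv2.cvtColor(s["image"],cv2.COLOR_RGB2GRAY); 
for z in(.091,.099): print(proj(s,[.5484,.0003,z]))
E
```

```text
t 9.07 pos [0.5495 0.0017 0.1884] shift(mm) [  1.1   0.4 -11.6] tool x yaw 9.8 z [-3.3e-03  6.0e-04 -1.0e+00] F [-0.7  0.4 -0.3] open 0.999 q6 1.22
[ 296  228   43   40 1353]
((316.9798889160156, 248.01744079589844), (40.95964813232422, 43.07573699951172), 88.52326965332031)
0.091 [5.48602525e-01 1.70353349e-04 9.10000000e-02]
0.099 [0.55140696 0.00065955 0.099     ]
(np.float64(290.85515078132426), np.float64(311.104351789332))
(np.float64(290.6020966558407), np.float64(308.2710898073734))
```

View pics/m4.png

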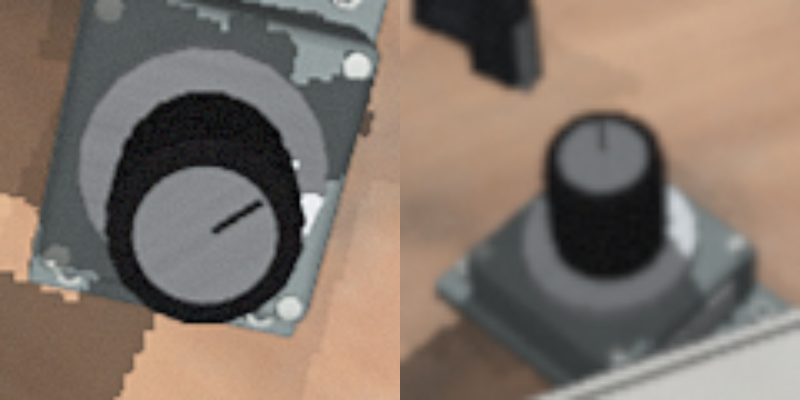

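The picture shows the knob upright and centred on the boss, with no gap under it. At the home height (0.091) its cap lies within 0.3 mm of the axis; at the proud height it would be 3 mm off.

```bash
python3 -c "
from plant import ctrl
print(ctrl.sign_off())"
```

```text
the job is handed in; nothing more can be done
None
```

The knob is home on the adjuster, let go and flat on its face by my final camera check, and the job is handed in at about 9 s; the sign-off returned no verdict.

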